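Set a fuel can in the chafing stand and open its push-and-turn safety cap

TASK

Get the chafing stand ready for a hot pan: stand the closed fuel can in the wire cradle in the middle of the stand and let it settle there; then open it in place by pressing its red safety cap down hard and turning it anticlockwise while it is held down, and lift the cap off. Lay the cap flat in the black tray, leaving the open can standing in the cradle. Keep the can upright throughout, and set can and cap down rather than dropping them.

Things in the scene. Friction and masses are not known exactly. Their poses are not given: they have to be found in the camera images.
- can_center (a point): Fuel can, loose, 0.25 to 0.45 kg: upright cylinder 64 mm across, blue label with a yellow stripe; body 70 mm tall, flat shoulder up to 77 mm, then the neck under the cap. This point is on its axis, half-way up the body, 35 mm above its underside; z up the can. Its yaw does not matter. It may be lifted by the body or by the locked cap.
- wick (a point): Centre of the can's top once open: end of the brass wick tube, 103 mm above the can's underside, on its axis. White plastic neck below it, 35 mm across, with three outward hooks (45 mm across). Each hook has a pocket below for a lug of the cap.
- cap_center (a point): Red ribbed safety cap, loose but locked on the can at first: 57 mm across its ribs (fingers meet it at 55), 44 mm tall, closed on top, hollow below, 0.05 kg. This point is on its axis at half height; z out of its top. Locked, it lies 70 mm above can_center. Locked, it cannot come off or turn more than a few degrees: pulled or turned, it takes the can along.
- cap_edge (a point): Centre of the cap's lower edge, 22 mm below cap_center, 7 mm above the can's shoulder when locked. To open: press down over 4.5 mm (13 N; bottoms at 6.5 mm, 18 N; inner spring), turn 35 to 85 degrees (aim for 60) anticlockwise seen from above, ease up (it rises 4 mm above its locked height), lift straight off. Pressed, the can in the cradle does not turn along.
- holder_seat (a point): Seat of the cradle in the middle of the fixed steel chafing stand, 8 mm above the worktop: here the middle of the can's underside rests. Six upright 5 mm wires round it leave 70 mm for the 64 mm can; from 18 mm above the seat they flare outward to 87 mm at 32 mm height. z up.
- stand_top (a point): Point 140 mm above the seat, between the tops of the stand's two wire trestles. These inverted Us stand along the stand's x at y = +111 and -111 mm, 152 mm above the worktop and 145 mm long; between them all is open above. Base plate 170 x 250 mm (x, y).
- tray_floor (a point): Fixed black tray, 115 x 260 mm (x, y of the tray), with a sloping rim 12 mm high; flat floor 92 x 236 mm. This point is the centre of its floor, 3 mm above the worktop; z up, y along the tray.
There are look-alikes about, which are no part of the job. Of the things that look like the part that bears cap_center, the smaller one is meant. What is shaped like the part that bears can_center but green is not meant.

How it is judged:
By the outcome, as a careful person would: the job done as asked, in the order asked, and still so for the second after the job is handed in, with the robot touching nothing.
It also fails if it takes over 54 s, if anything falls off the work surface, if the arm or the gripper's body presses on something with over 40 N, if the wrist force passes 120 N, or if a joint passes its speed limit or range.

ROBOT

A 7-joint arm with a two-finger parallel gripper is mounted at the origin on a cart in front of the work surface, level with it; the furniture and walls round the work are solid. World frame = base frame: x ahead of the robot, y to its left, z up, the work surface at z = 0. Lengths are in mm, angles in rad, forces in N, time in s.
With the tool pointing down it reaches from about 400 to 850 mm from the base axis. Payload 10.4 kg.
Tool frame: the origin (TCP) lies on the centre line of the jaws, within the pads' length; the fingertips stand 19 mm ahead of it and the grasp point (between the pads) is the TCP; z points along the fingers, y is the line along which they close (so a half turn about z gives the same grasp; the last joint's range is limited). The gripper opens to 87 mm and grips with 3 to 60 N. Pads are 19 mm wide; open, the fingers measure 117 mm over their backs; the gripper's body (75 mm by 190 mm) begins 51 mm behind the grasp point.
Start: joints at [1.184, 0.332, -0.065, 1.46, 0.022, 1.35, -0.088], TCP at [222.414, -584.108, 241.576] pointing down, gripper open.
Joint ranges: [-2.6, 2.6], [-0.5, 2.12], [-1.47, 1.34], [0.16, 2.42], [-1.27, 4.41], [0.06, 2.06], [-2.6, 2.6]. Speed limits (rad/s): [2.22, 2.22, 2.79, 2.79, 3.14, 3.14, 3.14].

INTERFACE

Orientations are given as a rotation vector (axis times angle).
In Python, from cell import manip, viewer gives the robot as it stands. The module is installed in compiled form; this text tells all that it offers.
- The arm moves only by the tool drive_tool, never from a script. Its argument "increments" is one flat list of numbers, 7 for each row, row after row: the shift along the tool's x, y, z in m, then the turn, a rotation vector about the tool's x, y, z in units of 8 degrees (1.0 is 8 degrees), then the finger opening in m, from 0 to 0.087. A call has 1 to 20 rows; each row shifts and turns the commanded pose from where the row before left it, along the tool's axes as they then stand; what a row does not reach is not made up. A row lasts 1/8 s, in which the tool goes at most 62.5 mm and 10.7 degrees, less where a joint would pass 70% of its speed; a pose out of reach is approached as far as the arm can. A call with a gripper value outside its range is refused whole. The fingers move at their own pace and stop on an object; "grip_force" is the grip in N (left out, the last holds). Time passes only in rows, so rows that do not move let the fingers close. It gives the time, the measured TCP pose, the force, the opening and the grip force at its end, in the units of the state.
- manip.observe(): the state, without advancing time (a new reading comes with each control period).
- viewer.read_camera(name): name is "side" or "top"; returns a dict with "pixels" (420x560x3 uint8, blue, green, red), "intrinsics" (3x3 intrinsics, pixels), "cam_to_world" (4x4, takes a point from camera to world coordinates). Camera axes: x right, y down, z forward; pixel columns grow to the right and rows downward; lengths in mm; the calibration is good to about 2 mm. A picture is of the moment at which its call begins. There is no depth.
- manip.close_job(): hands the job in; it is judged then, once.
The state is a dict: "clock": time; "joint_positions": joint angles; "qd": joint speeds; "joint_efforts": joint torques, N m; "tool_pos": TCP position; "ee_rot": TCP orientation; "wrist_force": force on the tool from outside, world axes, zero at the start; "ft_torque": the same for the moment, N m; "grip_width": finger opening in mm; "gripper_force": force on a finger pad.
Only numpy, scipy, OpenCV 4.12 (cv2) and the standard library are available. Lean on these libraries where they do the work, as an engineer would, in place of code of your own. Each camera call takes 0.05 s, during which the arm holds its last target. There are 200 camera calls.

## Working session

There is one attempt and no reset: what is moved stays moved. The work goes in short steps, Python scripts to look and compute and a tool call to move; the robot and the scene stay as the last step left them, time stands still between calls to the robot, and variables do not carry over. Pictures are saved under pics/ and viewed, at most 10 in all, crops included, and the job is handed in when it is done.

Besides the shell and the picture viewer there is one more tool, called after "Request:" as name(argument=value, ...), one argument or row to a line, values as JSON. drive_tool: Moves the arm, as the interface text tells. Its arguments: {"type":"object","properties":{"increments":{"type":"array"},"grip_force":{"type":"number"}},"required":["increments"]}

```bash
mkdir -p pics; cat > h.py <<'E'
import numpy as np, cv2
from cell import manip, viewer
def snap(n,f):
    c=viewer.read_camera(n); cv2.imwrite('pics/'+f,c['pixels']); return c
def ray(c,u,v,z):
    K=np.array(c['intrinsics']);T=np.array(c['cam_to_world'])
    d=T[:3,:3]@np.linalg.solve(K,[u,v,1]);o=T[:3,3]
    return o+d*(z-o[2])/d[2]
def proj(c,p):
    K=np.array(c['intrinsics']);T=np.array(c['cam_to_world'])
    q=K@(T[:3,:3].T@(np.array(p,float)-T[:3,3]));return q[:2]/q[2]
E
python3 - <<'E'
from h import *
for n in('top','side'):
    c=snap(n,n+'1.png');print(np.round(c['intrinsics'],1).tolist(),np.round(c['cam_to_world'],3).tolist())
s=manip.observe();print({k:np.round(v,3).tolist() for k,v in s.items()})
E
```

```text
[[529.6, 0.0, 279.8], [0.0, 529.6, 213.6], [0.0, 0.0, 1.0]] [[-0.028, -0.994, 0.104, 420.473], [-1.0, 0.029, 0.001, -17.124], [-0.004, -0.104, -0.995, 1131.967], [0.0, 0.0, 0.0, 1.0]]
[[506.4, 0.0, 277.7], [0.0, 506.4, 211.3], [0.0, 0.0, 1.0]] [[-0.983, -0.113, 0.148, 332.459], [-0.185, 0.522, -0.833, 1001.907], [0.016, -0.845, -0.534, 756.539], [0.0, 0.0, 0.0, 1.0]]
{'clock': 0.1, 'joint_positions': [1.184, 0.333, -0.065, 1.461, 0.022, 1.35, -0.089], 'qd': [0.001, -0.001, 0.0, -0.002, 0.001, -0.001, 0.001], 'joint_efforts': [0.003, -62.454, 0.026, -39.071, -0.061, 0.037, 0.0], 'tool_pos': [222.273, -583.801, 240.86], 'ee_rot': [-3.089, -0.568, 0.0], 'wrist_force': [0.026, -0.153, 0.197], 'ft_torque': [0.048, -0.025, -0.006], 'gripper_force': 0.0, 'grip_width': 86.992}
```

View pics/top1.png

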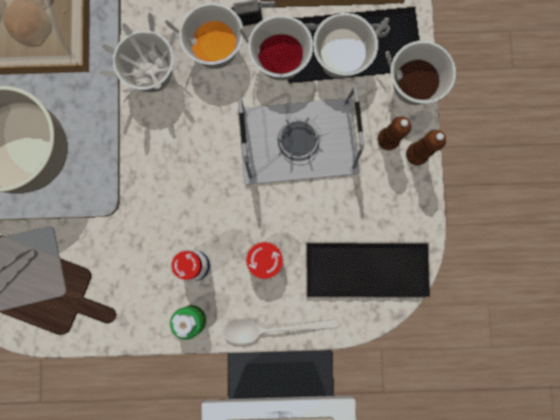

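View pics/side1.png

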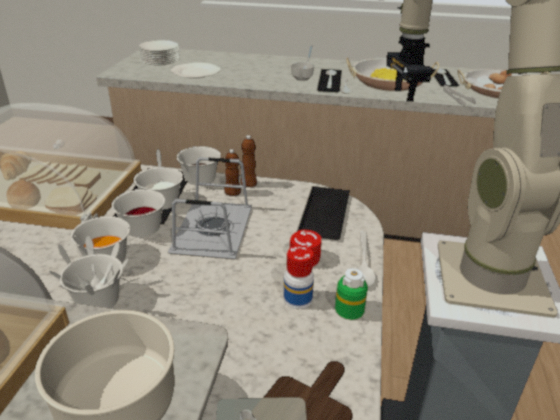

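```bash
python3 - <<'E'
from h import *
t=cv2.imread('pics/top1.png');s=cv2.imread('pics/side1.png')
a=cv2.resize(t[230:345,150:310],(400,288),interpolation=3);b=cv2.resize(s[220:325,265:405],(400,300),interpolation=3)
c=cv2.resize(t[80:200,225:385],(400,300),interpolation=3);d=cv2.resize(t[230:310,295:440],(400,221),interpolation=3)
o=np.zeros((600,800,3),np.uint8);o[:288,:400]=a;o[:300,400:]=b;o[300:,:400]=c;o[300:521,400:]=d
cv2.imwrite('pics/crop1.png',o)
C=viewer.read_camera('top');S=viewer.read_camera('side')
for n,img,cc in(('top',t,C),('side',s,S)):
    B,G,R=[img[...,i].astype(int) for i in range(3)]
    m=((R>120)&(G<70)&(B<70)).astype(np.uint8)
    k,l,st,ce=cv2.connectedComponentsWithStats(m)
    for i in range(1,k):
        if st[i,4]>60: print(n,st[i],ce[i])
# tray
g=t.max(2)
m=(g<45).astype(np.uint8);k,l,st,ce=cv2.connectedComponentsWithStats(m)
for i in range(1,k):
    if st[i,4]>2000:
        print('dark',st[i],ce[i],cv2.minAreaRect(np.argwhere(l==i)[:,::-1].astype(np.float32)))
E
```

```text
top [247 243  35  36 739] [264.38971583 260.37753721]
top [172 252  28  27 436] [186.47477064 264.87614679]
side [287 230  35  47 901] [302.15871254 253.12208657]
dark [ 308  244  121   52 6241] [367.51097581 269.55760295] ((368.0, 269.5), (51.0, 120.0), 90.0)
dark [ 233  361   93   37 2707] [279.50424825 379.90912449] ((278.55010986328125, 378.70440673828125), (34.66147994995117, 92.13662719726562), 88.31531524658203)
```

View pics/crop1.png

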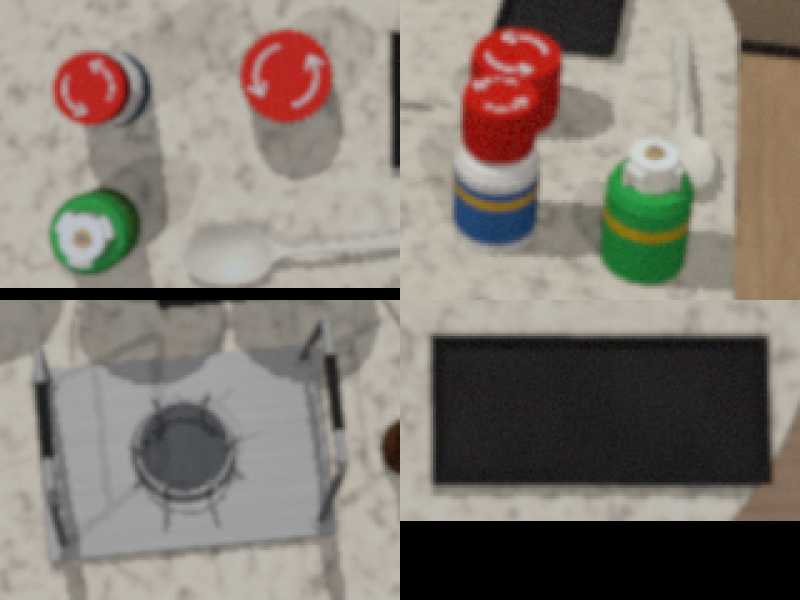

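```bash
python3 - <<'E'
from h import *
from scipy.optimize import minimize
C=viewer.read_camera('top');S=viewer.read_camera('side');t=C['pixels'];s=S['pixels']
def hullmask(c,x,y,cyls):
    a=np.linspace(0,2*np.pi,48);p=[]
    for r,z in cyls: p+=[proj(c,[x+r*np.cos(q),y+r*np.sin(q),z]) for q in a]
    m=np.zeros((420*4,560*4),np.uint8);cv2.fillConvexPoly(m,cv2.convexHull(np.round((np.array(p)+.5)*4).astype(np.int32)),255)
    return cv2.resize(m,(560,420),interpolation=cv2.INTER_AREA)/255.
def fit(c,tm,x0,cyls):
    f=lambda q:np.abs(hullmask(c,q[0],q[1],cyls)-tm).sum()
    r=minimize(f,x0,method='Nelder-Mead',options=dict(initial_simplex=[x0,[x0[0]+8,x0[1]],[x0[0],x0[1]+8]],xatol=.2));return r.x,r.fun
def redmask(img,box):
    B,G,R=[img[...,i].astype(int) for i in range(3)];m=((R>100)&(R-G>50)&(R-B>50)).astype(np.uint8)
    x,y,w,h=box;k=np.zeros_like(m);k[y:y+h,x:x+w]=m[y:y+h,x:x+w]
    hh=cv2.convexHull(np.argwhere(k)[:,::-1].astype(np.int32));cv2.fillConvexPoly(k,hh,1);return k.astype(float)
for z in(127,): print('ray top',ray(C,187,265,z)[:2])
x0=list(ray(C,187,265,127)[:2])
print('cap top',fit(C,redmask(t,(165,245,40,40)),x0,[(28.5,83),(28.5,127)]))
print('decoy (z60)',ray(C,264.5,260.5,60)[:2],'green',ray(C,187,322,80)[:2])
# blue label in side
hsv=cv2.cvtColor(s,cv2.COLOR_BGR2HSV);m=cv2.inRange(hsv,(100,100,40),(125,255,255));m[:,:280]=0;m[:,320:]=0;m[:260]=0;m[310:]=0
p=np.argwhere(m)[:,::-1];print('blue bbox',p.min(0),p.max(0))
for z in(0,20,35,127):print('model side col at z',z,proj(S,[*x0,z]),proj(S,[*x0,z])[0])
# stand
corn=[(243,108),(357,98),(357,174),(245.8,184.8)]
P=np.array([ray(C,*q,4)[:2] for q in corn]);print('plate',P.round(1).tolist(),P.mean(0),[np.linalg.norm(P[i]-P[i-1]).round(1) for i in range(4)])
print('seat disc',ray(C,298.2,140.8,8)[:2])
print('tray',[ray(C,*q,z)[:2].round(1).tolist() for q,z in(((368,269.5),3),((307.5,243.5),12),((429,295.5),12))])
# edge refine tool: plate upscaled
a=cv2.resize(t[80:200,225:385],(800,600),interpolation=cv2.INTER_CUBIC);cv2.imwrite('pics/stand.png',a)
E
```

```text
ray top [432.96747407 162.2910719 ]
cap top (array([433.81792602, 166.8609798 ]), np.float64(114.07058823529412))
decoy (z60) [438.38182596  17.80569863] green [322.51602533 171.81819657]
blue bbox [284 286] [311 304]
model side col at z 0 [297.69918096 297.36730414] 297.69918095971525
model side col at z 20 [298.04291648 290.46234525] 298.0429164759752
model side col at z 35 [298.30509991 285.19560453] 298.30509991141895
model side col at z 127 [300.00062328 251.13593187] 300.00062328322025
plate [[772.9, 58.2], [788.0, -191.9], [619.4, -184.6], [602.9, 55.8]] [695.80485069 -65.62630436] [np.float64(170.1), np.float64(250.6), np.float64(168.7), np.float64(240.9)]
seat disc [695.2214179  -59.99432008]
tray [[414.1, -199.1], [472.4, -72.4], [356.5, -322.5]]
```

View pics/stand.png

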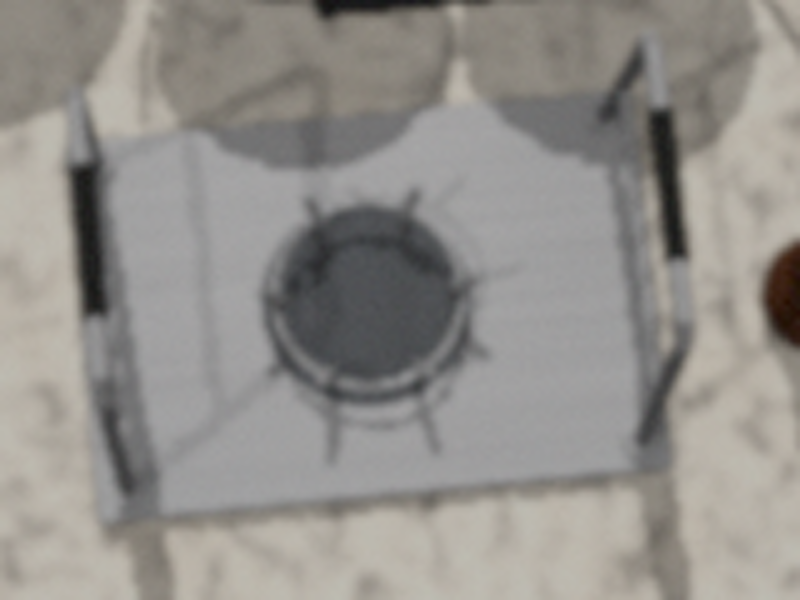

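Top view: the candidates are the red cap at (187,265) on the blue can, a larger red cap at (265,260), and the green can at (187,322). The crop shows the smaller red cap sitting on the blue can with the yellow stripe, so I choose (187,265). The cradle is at about (298,141) and the tray at (368,270).

Request:
drive_tool(
  increments=[0, 0, -0.02, 0, 0, 1.3, 0.087, 0, 0, -0.02, 0, 0, 1.3, 0.087, 0.034, -0.033, 0, 0, 0, 0, 0.087, 0.034, -0.033, 0, 0, 0, 0, 0.087, 0.034, -0.033, 0, 0, 0, 0, 0.087, 0.034, -0.033, 0, 0, 0, 0, 0.087, 0.034, -0.033, 0, 0, 0, 0, 0.087, 0.034, -0.033, 0, 0, 0, 0, 0.087, 0.034, -0.033, 0, 0, 0, 0, 0.087, 0.034, -0.033, 0, 0, 0, 0, 0.087, 0.034, -0.033, 0, 0, 0, 0, 0.087, 0.034, -0.033, 0, 0, 0, 0, 0.087],
)

```text
clock: 1.8
tool_pos: [563.1, -252.8, 281.6]
ee_rot: [3.141, 0.001, 0.0]
wrist_force: [0.3, -0.7, -0.3]
grip_width: 87.3
gripper_force: 0.0
```

Request:
drive_tool(
  increments=[-0.013, -0.0416, 0, 0, 0, 0, 0.087, -0.013, -0.0416, 0, 0, 0, 0, 0.087, -0.013, -0.0416, 0, 0, 0, 0, 0.087, -0.013, -0.0416, 0, 0, 0, 0, 0.087, -0.013, -0.0416, 0, 0, 0, 0, 0.087, -0.013, -0.0416, 0, 0, 0, 0, 0.087, -0.013, -0.0416, 0, 0, 0, 0, 0.087, -0.013, -0.0416, 0, 0, 0, 0, 0.087, -0.013, -0.0416, 0, 0, 0, 0, 0.087, -0.013, -0.0416, 0, 0, 0, 0, 0.087, 0, 0, 0.03, 0, 0, 0, 0.087, 0, 0, 0.03, 0, 0, 0, 0.087, 0, 0, 0, 0, 0, 0, 0.087],
)

```text
clock: 3.42
tool_pos: [430.7, 161.6, 220.1]
ee_rot: [3.141, 0.001, -0.005]
wrist_force: [0.1, 0.8, 0.3]
grip_width: 87.0
gripper_force: 0.0
```

```bash
python3 - <<'E'
from h import *
s=manip.observe();print(s['joint_positions'],s['tool_pos'],s['ee_rot'])
t=snap('top','t2.png');a=snap('side','s2.png')
o=np.zeros((560,800,3),np.uint8)
o[:,:400]=cv2.resize(t['pixels'][205:345,130:230],(400,560),interpolation=2)
o[:,400:]=cv2.resize(a['pixels'][190:330,250:350],(400,560),interpolation=2)
cv2.imwrite('pics/c2.png',o)
E
```

```text
[ 0.20875306  0.02003357 -0.66457928  1.87356417  0.01237713  1.25564947
 -2.02946853] [430.71512613 161.59773788 220.08849987] [ 3.14063411e+00  1.46630499e-03 -5.15686203e-03]
```

View pics/c2.png

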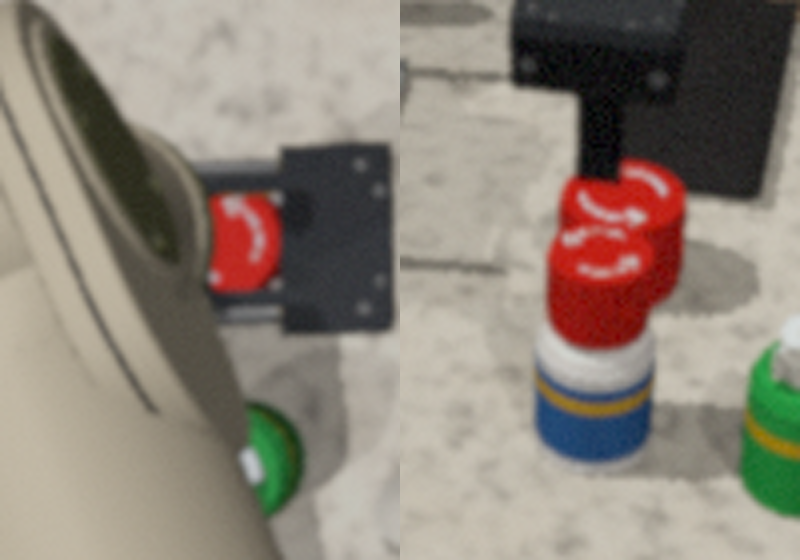

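```bash
python3 - <<'E'
from h import *
a=viewer.read_camera('side')
print(ray(a,298.2,305.7,0), ray(a,300.5,253,127))
for xy in((433,163),(433,160),(433,166),(430,163)):
    th=np.linspace(0,6.283,60)
    for r,z in((32,0),(28,127)):
        p=np.array([proj(a,[xy[0]+r*np.cos(q),xy[1]+r*np.sin(q),z]) for q in th]);print(xy,z,p.min(0),p.max(0))
im=a['pixels'].astype(int);m=(im[...,2]>110)&(im[...,1]<70)
for r in(262,266,270):print(r,np.where(m[r,270:340])[0][[0,-1]]+270)
print('col299',im[236:280,299,:].tolist()[::2]);print('bottom',im[298:312,298].tolist())
E
```

```text
[427.85376747 188.38835348   0.        ] [431.00649618 168.42051954 127.        ]
(433, 163) 0 [283.14189252 287.97686989] [312.14798232 307.65187219]
(433, 163) 127 [286.43582058 243.39674074] [313.45328265 259.63730929]
(433, 160) 0 [283.3810716  287.11816252] [312.32230262 306.70569564]
(433, 160) 127 [286.68256812 242.58475018] [313.6357305  258.74850718]
(433, 166) 0 [282.90164049 288.83933471] [311.97288043 308.60239473]
(433, 166) 127 [286.18789453 244.21252052] [313.26996383 260.53045083]
(430, 163) 0 [284.48204528 288.15606244] [313.49897555 307.84796451]
(430, 163) 127 [287.86388222 243.56938587] [314.89209307 259.82494669]
262 [287 317]
266 [287 312]
270 [288 310]
col299 [[17, 31, 184], [23, 29, 192], [47, 51, 193], [147, 148, 193], [105, 105, 195], [78, 80, 192], [72, 81, 187], [28, 33, 192], [15, 31, 192], [17, 32, 193], [58, 63, 190], [136, 143, 198], [36, 44, 183], [16, 19, 145], [16, 18, 138], [20, 28, 137], [17, 18, 134], [0, 13, 139], [23, 28, 137], [0, 12, 129], [41, 44, 135], [136, 141, 151]]
bottom [[104, 65, 31], [105, 69, 32], [105, 65, 33], [106, 67, 34], [103, 67, 33], [105, 65, 34], [108, 74, 51], [116, 99, 86], [137, 136, 136], [145, 149, 152], [143, 153, 157], [152, 166, 171], [169, 182, 188], [172, 187, 194]]
```

Request:
drive_tool(
  increments=[0.0015, -0.0015, 0.028, 0, 0, 0, 0.087, 0, 0, 0.028, 0, 0, 0, 0.087, 0, 0, 0.028, 0, 0, 0, 0.087, 0, 0, 0.014, 0, 0, 0, 0.087, 0, 0, 0.014, 0, 0, 0, 0.087, 0, 0, 0, 0, 0, 0, 0.087, 0, 0, 0, 0, 0, 0, 0.066],
  grip_force=20,
)

```text
clock: 4.45
tool_pos: [433.8, 163.8, 110.3]
ee_rot: [-3.141, -0.001, -0.002]
wrist_force: [-0.6, -0.8, 0.9]
grip_width: 82.7
gripper_force: 0.0
```

Request:
drive_tool(
  increments=[0, 0, 0, 0, 0, 0, 0.05, 0, 0, 0, 0, 0, 0, 0.05, 0, 0, 0, 0, 0, 0, 0.05, 0, 0, 0, 0, 0, 0, 0.05],
  grip_force=20,
)

```text
clock: 4.95
tool_pos: [433.6, 164.2, 109.9]
ee_rot: [-3.141, -0.002, -0.001]
wrist_force: [0.4, 2.9, 3.1]
grip_width: 55.1
gripper_force: 20.0
```

Request:
drive_tool(
  increments=[0, 0, 0, 0, 0, 0, 0.05, 0, 0, 0, 0, 0, 0, 0.05, 0, 0, -0.005, 0, 0, 0, 0.05, 0, 0, -0.01, 0, 0, 0, 0.05, 0, 0, -0.025, 0, 0, 0, 0.05, 0, 0, -0.03, 0, 0, 0, 0.05, 0, 0, -0.03, 0, 0, 0, 0.05, 0, 0, 0, 0, 0, 0, 0.05],
  grip_force=55,
)

```text
clock: 5.95
tool_pos: [434.3, 163.6, 211.4]
ee_rot: [-3.141, -0.001, -0.006]
wrist_force: [0.6, -0.3, -5.3]
grip_width: 54.4
gripper_force: 55.0
```

```bash
python3 - <<'E'
from h import *
C=viewer.read_camera('top');t=cv2.imread('pics/top1.png');g=cv2.GaussianBlur(cv2.cvtColor(t,6),(0,0),.8).astype(float)
# dark disc
roi=g[115:170,270:330];m=(roi<95).astype(np.uint8);k,l,st,ce=cv2.connectedComponentsWithStats(m);
for i in range(1,k):
    if st[i,4]>100: print('disc',st[i]+[270,115,0,0,0],ce[i]+[270,115], ray(C,*(ce[i]+[270,115]),8)[:2])
# edges of plate: strongest saturation/intensity gradient. use b-r channel (plate grey, marble warm)
d=cv2.GaussianBlur(t[...,2].astype(float)-t[...,0],(0,0),1.2)
def edge(fix,lo,hi,vert):
    p=d[lo:hi,fix] if vert else d[fix,lo:hi]; gr=np.abs(np.gradient(p));i=gr.argmax()
    i=min(max(i,1),len(gr)-2);a,b,c=gr[i-1:i+2];return lo+i+.5*(a-c)/(a-2*b+c+1e-9),gr[i]
for nm,fx,lo,hi,v in(('bot',range(255,350,6),170,193,1),('top',range(260,345,6),92,112,1),('left',range(115,184,5),232,262,0),('right',range(105,172,5),345,370,0)):
    e=[(f,*edge(f,lo,hi,v)) for f in fx];print(nm,[(f,round(a,1),round(b)) for f,a,b in e])
S=viewer.read_camera('side');s=S['pixels'];cv2.imwrite('pics/c3.png',cv2.resize(s[140:260,160:265],(700,600*800//800),interpolation=2))
# model overlay guess in side
E
```

```text
disc [279 122  39  34 933] [297.97106109 138.25723473] [700.8507622  -59.67876397]
bot [(255, np.float64(183.5), 4), (261, np.float64(183.2), 4), (267, np.float64(182.7), 4), (273, np.float64(181.9), 4), (279, np.float64(181.3), 4), (285, np.float64(180.7), 4), (291, np.float64(180.5), 3), (297, np.float64(179.7), 4), (303, np.float64(179.1), 4), (309, np.float64(178.8), 3), (315, np.float64(178.0), 4), (321, np.float64(177.2), 4), (327, np.float64(176.6), 3), (333, np.float64(176.2), 4), (339, np.float64(175.8), 4), (345, np.float64(175.3), 4)]
top [(260, np.float64(105.7), 4), (266, np.float64(105.0), 3), (272, np.float64(104.8), 3), (278, np.float64(104.2), 3), (284, np.float64(103.7), 4), (290, np.float64(103.0), 4), (296, np.float64(102.4), 4), (302, np.float64(101.8), 3), (308, np.float64(101.2), 3), (314, np.float64(100.6), 4), (320, np.float64(100.0), 4), (326, np.float64(99.6), 3), (332, np.float64(99.1), 4), (338, np.float64(98.8), 3), (344, np.float64(97.8), 3)]
left [(115, np.float64(238.6), 3), (120, np.float64(239.3), 4), (125, np.float64(240.0), 3), (130, np.float64(240.4), 4), (135, np.float64(240.6), 4), (140, np.float64(241.1), 4), (145, np.float64(240.9), 4), (150, np.float64(241.3), 4), (155, np.float64(241.8), 4), (160, np.float64(242.2), 4), (165, np.float64(242.5), 4), (170, np.float64(242.9), 4), (175, np.float64(243.5), 4), (180, np.float64(243.8), 4)]
right [(105, np.float64(359.0), 3), (110, np.float64(359.8), 3), (115, np.float64(352.4), 3), (120, np.float64(360.7), 4), (125, np.float64(353.6), 3), (130, np.float64(354.0), 4), (135, np.float64(354.6), 3), (140, np.float64(363.0), 4), (145, np.float64(363.2), 4), (150, np.float64(362.4), 4), (155, np.float64(359.6), 4), (160, np.float64(357.6), 4), (165, np.float64(358.1), 4), (170, np.float64(358.8), 4)]
```

View pics/c3.png

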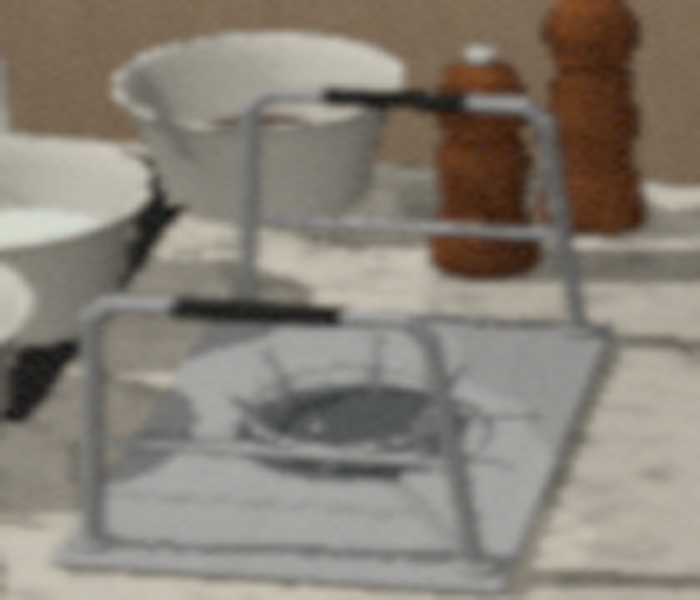

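```bash
python3 - <<'E'
from h import *
C=viewer.read_camera('top');S=viewer.read_camera('side')
for z in(2,5):
    b=[ray(C,u,v,z)[:2] for u,v in((255.5,183.9),(345.5,175.6))];t=[ray(C,u,v,z)[:2] for u,v in((260.5,106.1),(344.5,98.3))]
    n=b[1]-b[0];n/=np.linalg.norm(n);yx=-n; xx=np.array([-yx[1]*-1,-yx[0]]) 
    xx=np.array([yx[1],-yx[0]]);
    if xx[0]<0: xx=-xx
    R=[ray(C,u,v,z)[:2] for u,v in((358.1,160.5),(359.3,170.5))];L=[ray(C,u,v,z)[:2] for u,v in((243.4,170.5),(244.3,180.5))]
    print(z,'x',xx,[p@xx for p in b],[p@xx for p in t],'y',yx,[p@yx for p in R],[p@yx for p in L])
    cx=(np.mean([p@xx for p in b])+np.mean([p@xx for p in t]))/2; cy=(np.mean([p@yx for p in R])+np.mean([p@yx for p in L]))/2
    c=cx*xx+cy*yx;print('centre',c)
f=lambda u,v:(160+u*105/700,140+v*120/600)
# side: near plate corners and seat
for nm,(u,v),z in(('nearR',(505,588),2),('nearL',(60,560),4),('farR',(610,330),4)): print(nm,ray(S,*f(u,v),z)[:2])
for c in((696,-64),(701,-60)):
    for r,z in((32,8),(46,40)):
        p=np.array([proj(S,[c[0]+r*np.cos(q),c[1]+r*np.sin(q),z]) for q in np.linspace(0,6.28,60)]);p=(p-[160,140])*[700/105,5];print('side crop',c,z,p.min(0).round(),p.max(0).round())
        p=np.array([proj(C,[c[0]+r*np.cos(q),c[1]+r*np.sin(q),z]) for q in np.linspace(0,6.28,60)]);p=(p-[225,80])*5;print('top crop',c,z,p.min(0).round(),p.max(0).round())
xx=xx;ang=np.arctan2(xx[1],xx[0])
for c in((696,-64),(701,-60)):
  for sx in(-1,1):
    for sy in(-1,1):
      q=[*(np.array(c)+sx*66*xx+sy*111*yx),150];print(c,sx,sy,'trestle top; side',((proj(S,q)-[160,140])*[700/105,5]).round(),'top',((proj(C,q)-[225,80])*5).round())
E
```

```text
2 x [0.99795878 0.06386137] [np.float64(605.5557674216647), np.float64(605.5557674216645)] [np.float64(776.3615157361996), np.float64(776.6302592277817)] y [-0.06386137  0.99795878] [np.float64(-229.61728028290688), np.float64(-229.83761468604717)] [np.float64(19.761618879618474), np.float64(19.689552124388527)]
centre [696.3207946  -60.65674501]
5 x [0.99795878 0.06386137] [np.float64(605.0592021418805), np.float64(605.0592021418804)] [np.float64(775.4114706407465), np.float64(775.6795006332208)] y [-0.06386137  0.99795878] [np.float64(-229.12432070616222), np.float64(-229.3440701336474)] [np.float64(19.592491270540208), np.float64(19.520615848559864)]
centre [695.58843526 -60.54116851]
nearR [602.20187132  53.88266148]
nearL [767.24200193  68.33645059]
farR [ 618.49707232 -183.80119417]
side crop (696, -64) 8 [269. 391.] [432. 458.]
top crop (696, -64) 8 [301. 230.] [449. 375.]
side crop (696, -64) 40 [228. 326.] [464. 421.]
top crop (696, -64) 40 [269. 177.] [487. 391.]
side crop (701, -60) 8 [254. 393.] [417. 461.]
top crop (701, -60) 8 [292. 219.] [439. 363.]
side crop (701, -60) 40 [212. 329.] [449. 425.]
top crop (701, -60) 40 [259. 166.] [477. 380.]
(696, -64) -1 -1 trestle top; side [558.  98.] top [698. 355.]
(696, -64) -1 1 trestle top; side [443. 311.] top [111. 409.]
(696, -64) 1 -1 trestle top; side [236.  81.] top [660.  17.]
(696, -64) 1 1 trestle top; side [ 71. 289.] top [82. 70.]
(701, -60) -1 -1 trestle top; side [543. 100.] top [686. 342.]
(701, -60) -1 1 trestle top; side [426. 315.] top [101. 396.]
(701, -60) 1 -1 trestle top; side [221.  83.] top [649.   5.]
(701, -60) 1 1 trestle top; side [ 53. 293.] top [71. 58.]
```

Request:
drive_tool(
  increments=[0.005, 0.02, 0, 0, 0, 0, 0.05, 0.008, 0.034, 0, 0, 0, 0, 0.05, 0.008, 0.034, 0, 0, 0, 0, 0.05, 0.008, 0.034, 0, 0, 0, 0, 0.05, 0.008, 0.034, 0, 0, 0, 0, 0.05, 0.016, 0.034, 0, 0, 0, 0, 0.05, 0.026, 0.02, 0, 0, 0, 0, 0.05, 0.036, 0.014, 0, 0, 0, 0, 0.05, 0.036, 0, 0, 0, 0, 0, 0.05, 0.036, 0, 0, 0, 0, 0, 0.05, 0.036, 0, 0, 0, 0, 0, 0.05, 0.026, 0, 0, 0, 0, 0, 0.05, 0.013, 0, 0, 0, 0, 0, 0.05, 0, 0, 0, 0, 0, 0, 0.05, 0, 0, 0, 0, 0, 0, 0.05],
)

```text
clock: 8.02
tool_pos: [694.7, -60.2, 208.5]
ee_rot: [-3.142, -0.001, 0.003]
wrist_force: [0.1, -0.5, -4.0]
grip_width: 54.7
gripper_force: 55.0
```

```bash
python3 - <<'E'
from h import *
s=manip.observe();print(s['joint_positions'],s['tool_pos'],s['ee_rot'],s['wrist_force'],s['clock'])
t=snap('top','t4.png');a=snap('side','s4.png')
o=np.zeros((600,800,3),np.uint8)
o[:,:400]=cv2.resize(t['pixels'][70:220,245:345],(400,600),interpolation=2)
o[:,400:]=cv2.resize(a['pixels'][110:260,160:260],(400,600),interpolation=2)
cv2.imwrite('pics/c4.png',o)
E
```

```text
[ 0.29422109  0.54424865 -0.41313322  1.26565243  0.21336358  1.37605113
 -1.67676445] [694.71412136 -60.22133281 208.53057839] [-3.14157341e+00 -1.39960506e-03  2.84860806e-03] [ 0.06597561 -0.45472274 -3.98189018] 8.025
```

View pics/c4.png

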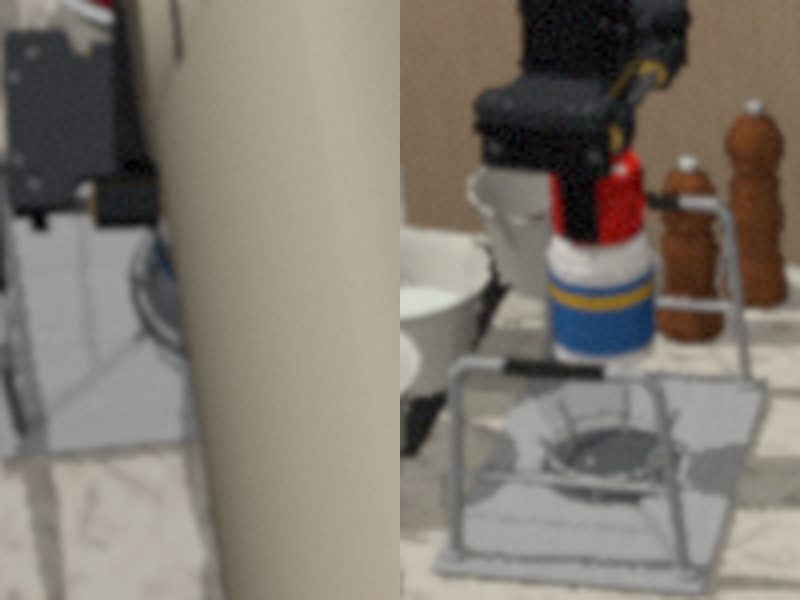

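```bash
python3 - <<'E'
from h import *
S=viewer.read_camera('side');s=S['pixels']
hsv=cv2.cvtColor(s,cv2.COLOR_BGR2HSV);m=cv2.inRange(hsv,(100,110,40),(125,255,255));m[:,:190]=0;m[:,230:]=0;m[:165]=0;m[205:]=0
p=np.argwhere(m)[:,::-1];print('blue',p.min(0),p.max(0))
ed=[]
for r in range(190,196):
    w=np.where(m[r])[0];ed.append((w[0],w[-1]));
print(ed)
R=cv2.inRange(hsv,(0,150,60),(8,255,255))|cv2.inRange(hsv,(172,150,60),(180,255,255));
for r in range(155,170,3):
    w=np.where(R[r,190:230])[0]+190;print('red',r,w[0],w[-1])
x,y,z=manip.observe()['tool_pos'];b=z-110
a=np.linspace(0,6.283,200)
for dx in(-4,-2,0,2):
    for r,zz in((32,b+25),(28.5,b+95)):
        q=np.array([proj(S,[x+dx+r*np.cos(k),y+r*np.sin(k),zz]) for k in a]);print(dx,zz,q.min(0).round(1),q.max(0).round(1))
E
```

```text
blue [198 181] [222 197]
[(np.int64(198), np.int64(222)), (np.int64(198), np.int64(222)), (np.int64(198), np.int64(222)), (np.int64(199), np.int64(222)), (np.int64(199), np.int64(221)), (np.int64(200), np.int64(220))]
red 155 198 220
red 158 198 220
red 161 198 221
red 164 199 220
red 167 199 218
-4 124.60607225854389 [198.9 181. ] [224.5 193.6]
-4 194.6060722585439 [198.4 157.1] [221.9 167.6]
-2 124.60607225854389 [198.1 181. ] [223.7 193.5]
-2 194.6060722585439 [197.6 157. ] [221.1 167.5]
0 124.60607225854389 [197.3 180.9] [222.9 193.4]
0 194.6060722585439 [196.8 156.9] [220.3 167.4]
2 124.60607225854389 [196.6 180.8] [222.2 193.3]
2 194.6060722585439 [196.  156.8] [219.5 167.4]
```

Request:
drive_tool(
  increments=[0.001, 0, 0.015, 0, 0, 0, 0.05, 0, 0, 0.015, 0, 0, 0, 0.05, 0, 0, 0.014, 0, 0, 0, 0.05, 0, 0, 0.008, 0, 0, 0, 0.05, 0, 0, 0, 0, 0, 0, 0.05, 0, 0, 0, 0, 0, 0, 0.05],
)

```text
clock: 8.93
tool_pos: [696.9, -60.2, 158.1]
ee_rot: [3.142, 0.001, 0.002]
wrist_force: [0.0, 0.3, -4.9]
grip_width: 54.6
gripper_force: 55.0
```

Request:
drive_tool(
  increments=[0, 0, 0.006, 0, 0, 0, 0.05, 0, 0, 0.006, 0, 0, 0, 0.05, 0, 0, 0.004, 0, 0, 0, 0.05, 0, 0, 0, 0, 0, 0, 0.05],
)

```text
clock: 9.43
tool_pos: [696.2, -60.3, 141.0]
ee_rot: [3.142, 0.001, -0.001]
wrist_force: [0.2, -0.2, -5.1]
grip_width: 54.6
gripper_force: 55.0
```

Request:
drive_tool(
  increments=[0, 0, 0.003, 0, 0, 0, 0.05, 0, 0, 0.003, 0, 0, 0, 0.05, 0, 0, 0, 0, 0, 0, 0.05],
)

```text
clock: 9.8
tool_pos: [696.3, -60.3, 135.2]
ee_rot: [3.142, 0.001, -0.001]
wrist_force: [0.2, -0.7, -5.0]
grip_width: 54.7
gripper_force: 55.0
```

Request:
drive_tool(
  increments=[0, 0, 0.003, 0, 0, 0, 0.05, 0, 0, 0.003, 0, 0, 0, 0.05, 0, 0, 0, 0, 0, 0, 0.05],
)

```text
clock: 10.18
tool_pos: [696.3, -60.2, 129.1]
ee_rot: [3.142, 0.001, -0.001]
wrist_force: [-0.1, -0.2, -4.9]
grip_width: 54.6
gripper_force: 55.0
```

Bottom at about 19 mm, clear inside the wires. Next, down to the seat (TCP about 118).

Request:
drive_tool(
  increments=[0, 0, 0.004, 0, 0, 0, 0.05, 0, 0, 0.003, 0, 0, 0, 0.05, 0, 0, 0.001, 0, 0, 0, 0.05, 0, 0, 0, 0, 0, 0, 0.05],
)

```text
clock: 10.68
tool_pos: [696.5, -60.3, 121.4]
ee_rot: [3.142, 0.001, -0.0]
wrist_force: [-0.2, 0.1, -4.8]
grip_width: 54.7
gripper_force: 55.0
```

Request:
drive_tool(
  increments=[0, 0, 0.001, 0, 0, 0, 0.05, 0, 0, 0.001, 0, 0, 0, 0.05, 0, 0, 0.001, 0, 0, 0, 0.05, 0, 0, 0, 0, 0, 0, 0.05],
)

```text
clock: 11.18
tool_pos: [696.5, -60.3, 118.4]
ee_rot: [3.142, 0.001, -0.0]
wrist_force: [-0.1, -0.1, -4.4]
grip_width: 54.9
gripper_force: 55.0
```

Request:
drive_tool(
  increments=[0, 0, 0.001, 0, 0, 0, 0.05, 0, 0, 0.001, 0, 0, 0, 0.05, 0, 0, 0, 0, 0, 0, 0.05],
)

```text
clock: 11.55
tool_pos: [697.1, -59.7, 117.7]
ee_rot: [-3.141, -0.002, -0.003]
wrist_force: [-0.3, 2.6, 4.8]
grip_width: 54.6
gripper_force: 55.0
```

Request:
drive_tool(
  increments=[0, 0, 0, 0, 0, 0, 0.066, 0, 0, 0, 0, 0, 0, 0.066, 0, 0, 0, 0, 0, 0, 0.066, 0, 0, 0, 0, 0, 0, 0.066, 0, 0, 0, 0, 0, 0, 0.066, 0, 0, 0, 0, 0, 0, 0.066, 0, 0, 0, 0, 0, 0, 0.066, 0, 0, 0, 0, 0, 0, 0.066],
)

```text
clock: 12.55
tool_pos: [696.5, -60.2, 116.6]
ee_rot: [3.141, 0.001, 0.0]
wrist_force: [0.3, -0.5, 0.3]
grip_width: 66.0
gripper_force: 0.0
```

```bash
python3 - <<'E'
from h import *
s=manip.observe();print(s['joint_positions'],s['tool_pos'],s['ee_rot'],s['wrist_force'],s['clock'])
a=snap('side','s5.png')
cv2.imwrite('pics/c5.png',cv2.resize(a['pixels'][120:260,150:270],(600,600*140//120-100),interpolation=2))
E
```

```text
[ 0.29338875  0.6108729  -0.40171739  1.36444563  0.24176195  1.21438079
 -1.697296  ] [696.51746566 -60.24894913 116.56290726] [3.14149489e+00 1.27375660e-03 7.26409595e-05] [ 0.29189825 -0.53173841  0.3275482 ] 12.55
```

View pics/c5.png

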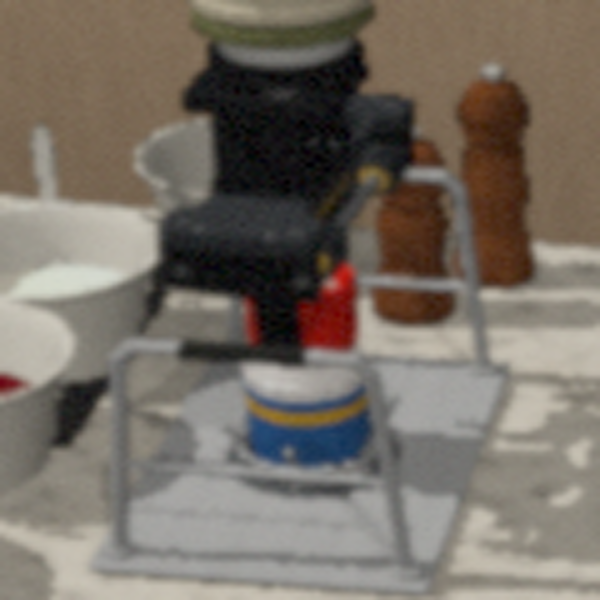

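The can stands upright in the cradle (around pixel (212,207) of the full frame). Now regrip and press.

Request:
drive_tool(
  increments=[0, 0, 0, 0, 0, 0, 0.05, 0, 0, 0, 0, 0, 0, 0.05, 0, 0, 0, 0, 0, 0, 0.05, 0, 0, 0, 0, 0, 0, 0.05, 0, 0, 0, 0, 0, 0, 0.05],
  grip_force=60,
)

```text
clock: 13.22
tool_pos: [696.6, -59.8, 116.7]
ee_rot: [-3.141, -0.002, -0.001]
wrist_force: [-0.6, 3.4, 2.1]
grip_width: 54.4
gripper_force: 60.0
```

Request:
drive_tool(
  increments=[0, 0, 0.002, 0, 0, 0, 0.05, 0, 0, 0.002, 0, 0, 0, 0.05, 0, 0, 0.001, 0, 0, 0, 0.05, 0, 0, 0.001, 0, 0, 0, 0.05, 0, 0, 0, 0, 0, 0, 0.05],
)

```text
clock: 13.85
tool_pos: [697.6, -59.5, 113.0]
ee_rot: [-3.141, -0.002, -0.005]
wrist_force: [-3.2, 4.3, 14.1]
grip_width: 54.5
gripper_force: 60.2
```

Request:
drive_tool(
  increments=[0, 0, 0.001, 0, 0, 0, 0.05, 0, 0, 0.001, 0, 0, 0, 0.05, 0, 0, 0.001, 0, 0, 0, 0.05, 0, 0, 0, 0, 0, 0, 0.05],
)

```text
clock: 14.35
tool_pos: [697.9, -59.4, 110.8]
ee_rot: [-3.141, -0.002, -0.006]
wrist_force: [-5.5, 3.6, 17.6]
grip_width: 54.6
gripper_force: 60.2
```

Request:
drive_tool(
  increments=[-0.0005, 0, 0.0005, 0, 0, -0.5, 0.05, 0, 0, 0, 0, 0, -0.8, 0.05, 0, 0, 0, 0, 0, -0.8, 0.05],
)

```text
clock: 14.72
tool_pos: [697.7, -59.5, 110.5]
ee_rot: [3.106, 0.466, 0.008]
wrist_force: [-4.3, 4.0, 18.1]
grip_width: 54.5
gripper_force: 60.2
```

```bash
python3 - <<'E'
from h import *
s=manip.observe()
for k in('joint_positions','tool_pos','ee_rot','wrist_force','ft_torque','grip_width'):print(k,np.round(s[k],3))
E
```

```text
joint_positions [ 0.329  0.625 -0.457  1.369  0.28   1.206 -1.424]
tool_pos [697.683 -59.481 110.528]
ee_rot [3.106 0.466 0.008]
wrist_force [-4.347  4.024 18.101]
ft_torque [ 0.956  0.746 -0.133]
grip_width 54.519
```

Request:
drive_tool(
  increments=[0, 0, 0, 0, 0, -0.9, 0.05, 0, 0, 0, 0, 0, -0.9, 0.05, 0, 0, 0, 0, 0, -0.9, 0.05, 0, 0, 0, 0, 0, -0.9, 0.05, 0, 0, 0, 0, 0, -0.9, 0.05, 0, 0, 0, 0, 0, -0.9, 0.05, 0, 0, 0, 0, 0, 0, 0.05],
)

```text
clock: 15.6
tool_pos: [697.8, -59.3, 110.5]
ee_rot: [2.717, 1.574, 0.008]
wrist_force: [-3.3, 4.1, 19.6]
grip_width: 54.6
gripper_force: 60.2
```

Request:
drive_tool(
  increments=[0, 0, -0.002, 0, 0, 0, 0.05, 0, 0, -0.002, 0, 0, 0, 0.05, 0, 0, -0.002, 0, 0, 0, 0.05, 0, 0, -0.002, 0, 0, 0, 0.05, 0, 0, -0.002, 0, 0, 0, 0.05, 0, 0, -0.002, 0, 0, 0, 0.05, 0, 0, 0, 0, 0, 0, 0.05],
)

```text
clock: 16.48
tool_pos: [696.2, -60.5, 119.1]
ee_rot: [2.72, 1.571, 0.0]
wrist_force: [2.1, 1.7, 2.6]
grip_width: 54.5
gripper_force: 60.0
```

Request:
drive_tool(
  increments=[0, 0, -0.002, 0, 0, 0, 0.05, 0, 0, -0.002, 0, 0, 0, 0.05, 0, 0, -0.002, 0, 0, 0, 0.05, 0, 0, 0, 0, 0, 0, 0.05],
)

```text
clock: 16.98
tool_pos: [695.9, -60.3, 125.1]
ee_rot: [-2.72, -1.572, 0.0]
wrist_force: [-0.6, 1.9, -0.7]
grip_width: 54.7
gripper_force: 60.0
```

Request:
drive_tool(
  increments=[0, 0, -0.004, 0, 0, 0, 0.05, 0, 0, -0.006, 0, 0, 0, 0.05, 0, 0, -0.01, 0, 0, 0, 0.05, 0, 0, -0.015, 0, 0, 0, 0.05, 0, 0, -0.02, 0, 0, 0, 0.05, 0, 0, -0.025, 0, 0, 0, 0.05, 0, 0, -0.02, 0, 0, 0, 0.05, 0, 0, 0, 0, 0, 0, 0.05],
)

```text
clock: 17.98
tool_pos: [696.9, -60.1, 227.5]
ee_rot: [2.718, 1.571, 0.005]
wrist_force: [0.7, 0.6, -0.1]
grip_width: 54.6
gripper_force: 60.0
```

```bash
python3 - <<'E'
from h import *
s=manip.observe()
for k in('joint_positions','tool_pos','ee_rot','wrist_force','ft_torque','grip_width'):print(k,np.round(s[k],3))
a=snap('side','s6.png')
cv2.imwrite('pics/c6.png',cv2.resize(a['pixels'][100:260,150:270],(450,600),interpolation=2))
T=np.array([414.1,-199.1]);d=(T-np.array(s['tool_pos'][:2]))
print(d)
E
```

```text
joint_positions [ 0.417  0.575 -0.62   1.229  0.326  1.431 -0.691]
tool_pos [696.878 -60.064 227.508]
ee_rot [2.718 1.571 0.005]
wrist_force [ 0.71   0.57  -0.149]
ft_torque [ 0.006 -0.041 -0.008]
grip_width 54.56
[-282.77842741 -139.03559   ]
```

View pics/c6.png

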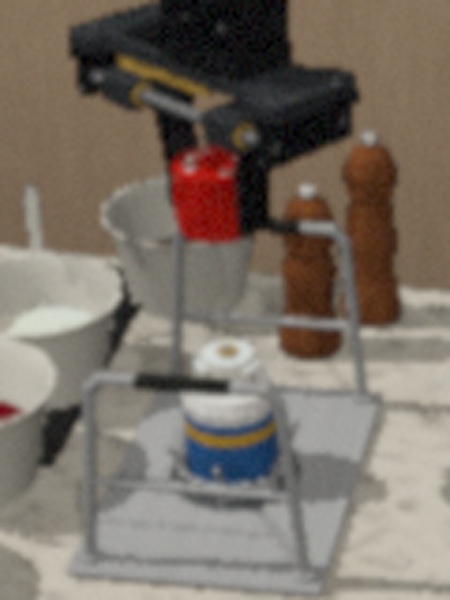

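Request:
drive_tool(
  increments=[0, 0, 0, 0, 0, 1.25, 0.05, 0, 0, 0, 0, 0, 1.25, 0.05, 0, 0, 0, 0, 0, 1.25, 0.05, 0, 0, 0, 0, 0, 1.25, 0.05, 0, 0, 0, 0, 0, 1.25, 0.05, 0, 0, 0, 0, 0, 1.25, 0.05, -0.0314, 0.0158, 0, 0, 0, 0, 0.05, -0.0314, 0.0158, 0, 0, 0, 0, 0.05, -0.0314, 0.0158, 0, 0, 0, 0, 0.05, -0.0314, 0.0158, 0, 0, 0, 0, 0.05, -0.0314, 0.0158, 0, 0, 0, 0, 0.05, -0.0314, 0.0158, 0, 0, 0, 0, 0.05, -0.0314, 0.0158, 0, 0, 0, 0, 0.05, -0.0314, 0.0158, 0, 0, 0, 0, 0.05, -0.0314, 0.0158, 0, 0, 0, 0, 0.05, 0, 0, 0, 0, 0, 0, 0.05, 0, 0, 0, 0, 0, 0, 0.05],
)

```text
clock: 20.15
tool_pos: [413.8, -202.3, 224.6]
ee_rot: [-3.141, -0.002, 0.0]
wrist_force: [-0.0, 0.4, -1.2]
grip_width: 54.3
gripper_force: 60.0
```

Cap underside at TCP − 26, so I descend 185 mm to TCP ≈ 40, then slowly.

Request:
drive_tool(
  increments=[0, 0, 0.025, 0, 0, 0, 0.05, 0, 0, 0.035, 0, 0, 0, 0.05, 0, 0, 0.035, 0, 0, 0, 0.05, 0, 0, 0.035, 0, 0, 0, 0.05, 0, 0, 0.03, 0, 0, 0, 0.05, 0, 0, 0.015, 0, 0, 0, 0.05, 0, 0, 0.006, 0, 0, 0, 0.05, 0, 0, 0, 0, 0, 0, 0.05, 0, 0, 0, 0, 0, 0, 0.05],
)

```text
clock: 21.28
tool_pos: [414.2, -203.0, 44.9]
ee_rot: [3.141, 0.001, 0.002]
wrist_force: [-0.0, 0.3, -0.9]
grip_width: 54.7
gripper_force: 60.0
```

Request:
drive_tool(
  increments=[0, 0, 0.004, 0, 0, 0, 0.05, 0, 0, 0.003, 0, 0, 0, 0.05, 0, 0, 0.001, 0, 0, 0, 0.05, 0, 0, 0, 0, 0, 0, 0.05],
)

```text
clock: 21.78
tool_pos: [413.5, -202.6, 36.0]
ee_rot: [-3.142, -0.001, 0.0]
wrist_force: [-0.0, 0.6, -0.3]
grip_width: 54.4
gripper_force: 60.0
```

Request:
drive_tool(
  increments=[0, 0, 0.003, 0, 0, 0, 0.05, 0, 0, 0.001, 0, 0, 0, 0.05, 0, 0, 0, 0, 0, 0, 0.05],
)

```text
clock: 22.15
tool_pos: [413.5, -202.6, 32.0]
ee_rot: [-3.142, -0.001, 0.0]
wrist_force: [0.1, 0.9, -0.9]
grip_width: 54.5
gripper_force: 60.0
```

Request:
drive_tool(
  increments=[0, 0, 0.001, 0, 0, 0, 0.05, 0, 0, 0.001, 0, 0, 0, 0.05, 0, 0, 0, 0, 0, 0, 0.05],
)

```text
clock: 22.52
tool_pos: [413.5, -202.7, 30.0]
ee_rot: [3.142, 0.001, -0.0]
wrist_force: [-0.7, -0.2, 0.6]
grip_width: 54.5
gripper_force: 60.0
```

Request:
drive_tool(
  increments=[0, 0, 0.001, 0, 0, 0, 0.05, 0, 0, 0, 0, 0, 0, 0.05],
)

```text
clock: 22.78
tool_pos: [413.5, -202.7, 29.0]
ee_rot: [3.142, 0.001, -0.0]
wrist_force: [0.1, -0.0, -0.6]
grip_width: 54.5
gripper_force: 60.0
```

Request:
drive_tool(
  increments=[0, 0, 0.0005, 0, 0, 0, 0.05, 0, 0, 0, 0, 0, 0, 0.05],
)

```text
clock: 23.02
tool_pos: [413.5, -202.7, 28.5]
ee_rot: [3.142, 0.001, -0.0]
wrist_force: [0.4, -0.8, -0.6]
grip_width: 54.2
gripper_force: 60.0
```

Request:
drive_tool(
  increments=[0, 0, 0.001, 0, 0, 0, 0.05, 0, 0, 0, 0, 0, 0, 0.05],
)

```text
clock: 23.28
tool_pos: [413.7, -202.7, 28.2]
ee_rot: [3.141, 0.001, -0.0]
wrist_force: [-4.7, 3.0, 11.4]
grip_width: 54.4
gripper_force: 60.2
```

Request:
drive_tool(
  increments=[0, 0, 0.0005, 0, 0, 0, 0.05, 0, 0, 0, 0, 0, 0, 0.05],
)

```text
clock: 23.52
tool_pos: [413.7, -202.7, 28.1]
ee_rot: [3.141, 0.001, -0.0]
wrist_force: [-6.9, 4.2, 17.5]
grip_width: 54.6
gripper_force: 60.3
```

Contact is firm. I back off 1.2 mm, release, and rise.

Request:
drive_tool(
  increments=[0, 0, -0.0012, 0, 0, 0, 0.05, 0, 0, 0, 0, 0, 0, 0.066, 0, 0, 0, 0, 0, 0, 0.07, 0, 0, 0, 0, 0, 0, 0.07, 0, 0, 0, 0, 0, 0, 0.07, 0, 0, -0.01, 0, 0, 0, 0.07, 0, 0, -0.025, 0, 0, 0, 0.07, 0, 0, -0.04, 0, 0, 0, 0.07, 0, 0, -0.05, 0, 0, 0, 0.07, 0, 0, -0.05, 0, 0, 0, 0.07, -0.02, 0.05, -0.02, 0, 0, 0, 0.07, -0.02, 0.05, 0, 0, 0, 0, 0.07, 0, 0.05, 0, 0, 0, 0, 0.07, 0, 0.05, 0, 0, 0, 0, 0.07, 0, 0.03, 0, 0, 0, 0, 0.07, 0, 0, 0, 0, 0, 0, 0.07],
)

```text
clock: 25.52
tool_pos: [372.7, -434.5, 223.3]
ee_rot: [3.142, -0.004, -0.0]
wrist_force: [0.5, 0.1, -0.2]
grip_width: 70.2
gripper_force: 0.0
```

```bash
python3 - <<'E'
from h import *
t=snap('top','t7.png');a=snap('side','s7.png')
o=np.zeros((600,800,3),np.uint8)
o[:,:400]=cv2.resize(t['pixels'][90:330,280:440],(400,600),interpolation=2)
o[:,400:]=cv2.resize(a['pixels'][150:300,260-80:380],(400,300),interpolation=2).repeat(2,0)
cv2.imwrite('pics/c7.png',o)
E
```

```text
(no output)
```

View pics/c7.png

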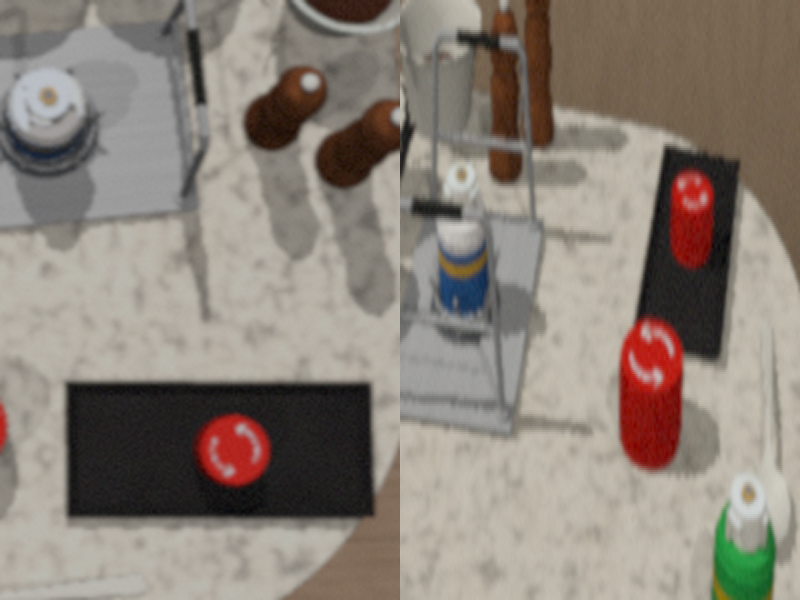

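The picture shows the cap flat in the tray (top view about (373,270)) and the open can standing in the cradle (about (299,133)), with the gripper clear.

```bash
python3 -c "
from cell import manip
print(manip.close_job())"
```

```text
the job is handed in; nothing more can be done
None
```

The fuel can stands open in the cradle and the red cap lies flat in the black tray; the job was handed in at about 25.6 s, and no verdict came back.

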